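Square up a slumped pack of drilled plates in the squaring jig

ROBOT

A 6-joint arm with a two-finger parallel gripper is mounted at the origin on a cart in front of the work surface, level with it; the furniture and walls round the work are solid. World frame = base frame: x ahead of the robot, y to its left, z up, the work surface at z = 0. Lengths are in mm, angles in rad, forces in N, time in s.
With the tool pointing down it reaches from about 350 to 775 mm from the base axis. Payload 7.3 kg.
Tool frame: the origin (TCP) lies midway between the tips of the shut fingers; the grasp point (between the pads) lies 19 mm behind it (bot.hold_point_z is the distance from the TCP to the grasp point, in mm); z points along the fingers, y is the direction in which the jaws open and shut (so a half turn about z gives the same grasp; the last joint's range is limited). The gripper opens to 92 mm and grips with 3 to 60 N. Pads are 19 mm wide; open, the fingers measure 130 mm over their backs; the gripper's body (75 mm by 190 mm) begins 47 mm behind the grasp point.
Start: joints at [-1.47, 0.342, 1.524, -0, 1.275, -0.146], TCP at [128.28, -509.106, 226.741] pointing down, gripper open.
Joint ranges: [-2.53, 2.53], [-0.77, 2.02], [0.04, 2.7], [-1, 4.14], [0.28, 2.66], [-3.11, 3.11]. Speed limits (rad/s): [2.57, 2.57, 3.14, 3.14, 3.14, 3.14].

INTERFACE

Orientations are given as [roll, pitch, yaw] about the fixed x, y, z axes, in that order (R = Rz(yaw) Ry(pitch) Rx(roll)).
In Python, from plant import bot gives the robot as it stands.
- The arm moves only by the tool servo_tool, never from a script. Its argument "series" is a list of rows, each a list of 5 numbers: the opening, from 0 (shut) to 1 (fully open), then the shift along the tool's x, y, z each as a share of 50 mm, from -1 to 1, then the turn about the tool's z as a share of 90 degrees, from -1 to 1. In form: [[gripper, tx, ty, tz, spin], ...]. A call has 1 to 20 rows; each row shifts and turns the commanded pose from where the row before left it, along the tool's axes as they then stand; what a row does not reach is not made up. A row lasts 1/8 s, in which the tool goes at most 62.5 mm and 10.7 degrees, less where a joint would pass 70% of its speed; a pose out of reach is approached as far as the arm can. A call with a number of a shift or a turn outside -1 to 1 is refused whole. A call with a gripper value outside its range is refused whole. The fingers move at their own pace and stop on an object; the grip force is fixed at half the most. Time passes only in rows, so rows that do not move let the fingers close. It gives the time, the measured TCP pose, the force and the opening at its end, in the units of the state.
- bot.get_obs(): the state, without advancing time (a new reading comes with each control period).
- bot.capture(name): name is "side" or "top"; returns the picture (420x560x3 uint8, red, green, blue); there is no depth.
- bot.camera_model(name): a dict with "mtx" (3x3 intrinsics, pixels), "distortion" ([k1, k2, p1, p2, k3] as OpenCV has them; the pictures are not rectified), "world_from_camera" (4x4, takes a point from camera to world coordinates). Camera axes: x right, y up, looking along -z (the intrinsics and any distortion apply to the point x, -y, -z); pixel columns grow to the right and rows downward; lengths in mm; the calibration is good to about 2 mm. A picture is of the moment at which its call begins. camera_model takes no time and is no camera call.
- bot.close_job(): hands the job in, once; it reports no verdict.
Trained networks look in the newest picture that a camera, given by its name, has taken for a name from the list of things; names that differ only in an ending like _2 or _b are one class to them, and where a whole thing is asked for, a point or a joint stands for the part that bears it (a point fixed in the world has none). Each returns a list of dicts, best first, with "p" (0 to 1); they miss things now and then, are a little off and sometimes report something else, mostly with a low value. They report only what shows in the picture. A call takes as long as a camera call. They do not tell look-alikes from the thing itself.
- bot.outline_of(camera, label): "mask" (420x560 bool, what is visible of it).
- bot.pinpoint(camera, label): "point" ([x, y, z] in mm, in the coordinates of the camera as it stood for that picture, good to about 4 mm: a listed point, or the origin of a listed thing).
The state is a dict: "time": time; "joint_positions": joint angles; "dq": joint speeds; "tau": joint torques, N m; "tool_pos": TCP position; "tcp_rot": TCP orientation; "contact_force": force on the tool from outside, world axes, zero at the start; "moment": the same for the moment, N m; "grip_width": finger opening in mm.
Only numpy, scipy, OpenCV 4.12 (cv2) and the standard library are available. Lean on these libraries where they do the work, as an engineer would, in place of code of your own. Each camera call takes 0.05 s, during which the arm holds its last target.

TASK

The five drilled plates in the squaring jig have slumped over and their ends are out of line. Push the sliding follower up until the whole pack stands upright and tight between it and the backstop, and push the plates sideways so that all five ends lie flush against the side fence, ready to be clamped and filed as one. Leave the glue bottle, tape measure, tin of screws and marker where they are.

Things in the scene. Friction and masses are not known exactly. Their poses are not given: they have to be found in the camera images.
- jig: Fixed squaring jig, dark green with a bare, oiled steel bed, screwed down. Origin under the middle of its 230 x 150 mm base, on the trolley top; x points along the row towards the backstop, y towards the fence, z up. The steel bed that the plates stand on is 12 mm above the origin. The -y side is open: the plates' ends can be pushed from there; within y = -75 to -140 mm the trolley top is bare.
- backstop_face (a point): Middle of the backstop's upright face, at jig x = 75 mm, y = 7 mm, 51 mm above the trolley; axes as the jig's. The face runs from jig y = -40 to +55 mm and up to 91 mm above the trolley.
- fence_face (a point): Middle of the face of the side fence, a low wall along jig x, at jig x = 27 mm, y = 55 mm, 28 mm above the trolley; axes as the jig's. The face runs from jig x = -20 to +75 mm; its top is 45 mm above the trolley.
- follower (a joint): How far the follower has slid towards the backstop, in m. Its front face that touches the pack is at jig x = -27 mm + this value. Starts between 0 and 0.014; with the pack upright and closed it reads 0.062 (the pack is 5 x 8 = 40 mm thick). It slides stiffly (about 2.5 N) and stays where it is left, holding the pack up.
- follower_back (a point): Point to push on the follower (dark green angle block): middle of the back of its upright, 80 mm above the trolley; push along jig +x (axes as the jig's). The upright is 8 mm thick, from jig y = -40 to +50 mm, its top 100 mm above the trolley. Behind it a flat foot, 62 mm long, top 21 mm above the trolley, and a sloping brace along each side up to about 60 mm; above that the back is bare.
- plate0: Plate 0 of 0 (next to the backstop) to 4 (next to the follower): loose aluminium plate with holes, 8 mm thick (own x), 100 wide (own y), 80 tall (own z), 0.15 kg. Origin at its centre. It leans 20 to 40 degrees, top towards the follower, its end 8 to 24 mm short of the fence. Squared up: centre at jig x = 71, y = 5 mm, 52 mm above the trolley, near end at y = -45 mm, axes as the jig's.
- plate1: Plate 1 of 0 (next to the backstop) to 4 (next to the follower): loose aluminium plate with holes, 8 mm thick (own x), 100 wide (own y), 80 tall (own z), 0.15 kg. Origin at its centre. It leans 20 to 40 degrees, top towards the follower, its end 8 to 24 mm short of the fence. Squared up: centre at jig x = 63, y = 5 mm, 52 mm above the trolley, near end at y = -45 mm, axes as the jig's.
- plate2: Plate 2 of 0 (next to the backstop) to 4 (next to the follower): loose aluminium plate with holes, 8 mm thick (own x), 100 wide (own y), 80 tall (own z), 0.15 kg. Origin at its centre. It leans 20 to 40 degrees, top towards the follower, its end 8 to 24 mm short of the fence. Squared up: centre at jig x = 55, y = 5 mm, 52 mm above the trolley, near end at y = -45 mm, axes as the jig's.
- plate3: Plate 3 of 0 (next to the backstop) to 4 (next to the follower): loose aluminium plate with holes, 8 mm thick (own x), 100 wide (own y), 80 tall (own z), 0.15 kg. Origin at its centre. It leans 20 to 40 degrees, top towards the follower, its end 8 to 24 mm short of the fence. Squared up: centre at jig x = 47, y = 5 mm, 52 mm above the trolley, near end at y = -45 mm, axes as the jig's.
- plate4: Plate 4 of 0 (next to the backstop) to 4 (next to the follower): loose aluminium plate with holes, 8 mm thick (own x), 100 wide (own y), 80 tall (own z), 0.15 kg. Origin at its centre. It leans 20 to 40 degrees, top towards the follower, its end 8 to 24 mm short of the fence. Squared up: centre at jig x = 39, y = 5 mm, 52 mm above the trolley, near end at y = -45 mm, axes as the jig's.
- glue_bottle: White glue bottle with orange nozzle, 44 mm across, 147 mm tall, standing on the fence's side of the jig; to be left alone. Origin under its middle.
- tape_measure: Black tape measure, 83 x 87 x 41 mm, on the fence's side of the jig; to be left alone. Origin under its middle.
- screw_tin: Small open tin of screws, 67 mm across, 38 mm high, on the open side of the jig; to be left alone. Origin under its middle.
- marker_red: Red and white marker pen, 79 mm long, 19 mm thick, lying on the open side of the jig beyond the pack; to be left alone. Origin under its middle.
Things that resemble listed ones, but are neither listed nor needed, are in the scene too. What is shaped like the plate4 but blue or turquoise is not meant.

How it is judged (in metres and radians):
At the end, for the whole second after the job is handed in: The follower is closed up to the pack (joint over 0.059, at most 3 mm of slack in the row); each plate stands upright and square to the jig (within 0.06 rad), with its end within 3 mm of the fence, at rest (value of joint follower above 0.059 m and angle between each of plate0, plate1, plate2, plate3, plate4's own z axis and vertical below 0.06 rad and angle between the x axis of each of plate0, plate1, plate2, plate3, plate4 and the x axis of jig, either way round below 0.06 rad and y of each of plate0, plate1, plate2, plate3, plate4 in the frame of jig above 0.002 m and x of each of plate0, plate1, plate2, plate3, plate4 in the frame of jig above 0.03 m and linear speed of each of plate0, plate1, plate2, plate3, plate4 below 0.01 m/s); the robot touches nothing.
It fails at once if the glue bottle is pushed away from where it stood (over 25 mm) (distance of glue_bottle from where it was at the start of the episode above 0.025 m).
It fails at once if the tape measure is pushed away from where it stood (over 25 mm) (distance of tape_measure from where it was at the start of the episode above 0.025 m).
It fails at once if the screw tin is pushed away from where it stood (over 25 mm) (distance of screw_tin from where it was at the start of the episode above 0.025 m).
It fails at once if the marker red is pushed away from where it stood (over 25 mm) (distance of marker_red from where it was at the start of the episode above 0.025 m).
It fails at once if the glue bottle is knocked over (angle between glue_bottle's own z axis and vertical above 0.5 rad).
It also fails if it takes over 53 s, if anything falls off the work surface, if the arm or the gripper's body presses on something with over 40 N, if the wrist force passes 120 N, or if a joint passes its speed limit or range.

## Working session

There is one attempt and no reset: what is moved stays moved. The work goes in short steps, Python scripts to look and compute and a tool call to move; the robot and the scene stay as the last step left them, time stands still between calls to the robot, and variables do not carry over. Pictures are saved under pics/ and viewed, and the job is handed in when it is done.

Besides the shell and the picture viewer there is one more tool, called as a command line: name --pt "numbers of a row" for each row, then --argument value for the rest. servo_tool: Moves the arm, as the interface text tells. Shift numbers are shares of 50 mm and turn numbers shares of 90 degrees, none past 1 either way. Its arguments: {"type":"object","properties":{"series":{"type":"array"}},"required":["series"]}

```bash
mkdir -p pics; ls; cat > h.py <<'E'
import numpy as np, cv2
from plant import bot
def cap(n,f):
    im=bot.capture(n); cv2.imwrite('pics/'+f,im[:,:,::-1]); return im
def w(cam,p):
    T=np.array(bot.camera_model(cam)["world_from_camera"]); return (T@np.r_[p,1])[:3]
def proj(cam,P):
    m=bot.camera_model(cam); T=np.linalg.inv(np.array(m["world_from_camera"]))
    P=np.atleast_2d(P); c=(T[:3,:3]@P.T).T+T[:3,3]; c=c*[1,-1,-1]
    return cv2.projectPoints(c,np.zeros(3),np.zeros(3),np.array(m["mtx"]),np.array(m["distortion"]))[0][:,0]
def ray_at_z(cam,uv,z):
    m=bot.camera_model(cam); T=np.array(m["world_from_camera"])
    n=cv2.undistortPoints(np.array([[uv]],float),np.array(m["mtx"]),np.array(m["distortion"]))[0,0]
    d=T[:3,:3]@np.array([n[0],-n[1],-1]); o=T[:3,3]; return o+d*(z-o[2])/d[2]
E
python3 - <<'E'
from h import *
for c in("side","top"):
    cap(c,c+'0.png')
    print(c,np.round(bot.camera_model(c)["world_from_camera"],2).tolist())
    for l in ["jig","backstop_face","fence_face","follower_back","plate0","glue_bottle","tape_measure","screw_tin","marker_red"]:
        for r in bot.pinpoint(c,l)[:6]: print(l,round(r["p"],2),np.round(w(c,r["point"]),1))
print(bot.get_obs())
E
```

```text
pics
side [[1.0, 0.04, -0.06, 475.45], [-0.08, 0.58, -0.81, -768.02], [0.0, 0.82, 0.58, 605.76], [0.0, 0.0, 0.0, 1.0]]
jig 0.57 [541.9 -67.4  -1.3]
backstop_face 0.69 [608.1 -92.7  53. ]
fence_face 0.72 [588.9 -32.7  31. ]
fence_face 0.66 [608.9 -91.7  54.9]
plate0 0.83 [489.3 223.7   2.2]
plate0 0.77 [570.5 -96.1  43.8]
plate0 0.77 [551.9 -83.8  48.4]
plate0 0.69 [331.6 110.    4.3]
plate0 0.69 [578.  111.5   4.9]
plate0 0.62 [547.2 -86.6  48.2]
glue_bottle 0.97 [676.   74.2   0.8]
tape_measure 0.88 [578.1 109.5   5.3]
screw_tin 0.88 [ 4.097e+02 -2.110e+02 -4.000e-01]
screw_tin 0.41 [537.8 -79.9  51.1]
screw_tin 0.23 [ 548.3 -268.8    4.1]
marker_red 0.95 [ 550.1 -264.7    3. ]
top [[-0.03, 1.0, -0.09, 458.15], [-1.0, -0.02, 0.01, -33.37], [0.01, 0.09, 1.0, 937.52], [0.0, 0.0, 0.0, 1.0]]
jig 0.82 [541.6 -69.9  -5. ]
backstop_face 0.66 [611.2 -91.1  51.1]
fence_face 0.78 [591.4 -28.2  31.4]
follower_back 0.65 [516.  -45.5  77.9]
plate0 0.93 [494.7 226.2   2.5]
plate0 0.91 [331.1 110.    4.5]
plate0 0.75 [566.6 -97.8  46.5]
plate0 0.63 [558.2 -80.8  52.7]
plate0 0.6 [532.5 -82.8  47.2
[... 177 characters left out ...]
ker_red 0.8 [ 552.2 -269.2    6.4]
{'time': 1.0, 'joint_positions': array([-1.47001312e+00,  3.41986154e-01,  1.52407166e+00, -1.90988518e-05,
        1.27540630e+00, -1.45989405e-01]), 'dq': array([-0.00070612,  0.00113462,  0.00128524, -0.00145294, -0.00135942,
        0.0002377 ]), 'tau': array([ 6.87644351e-04, -4.31133056e+01, -2.44479543e+01,  7.18123047e-02,
        4.82853572e-02,  9.10177789e-06]), 'tool_pos': array([ 128.26896625, -509.1196971 ,  226.75760792]), 'tcp_rot': array([3.14146814e+00, 3.67767719e-05, 2.46778172e-01]), 'contact_force': array([-0.17504522,  0.2485936 , -0.37846111]), 'moment': array([-0.01074659, -0.03064299, -0.0507173 ]), 'grip_width': 92.19219834224724}
```

View pics/side0.png

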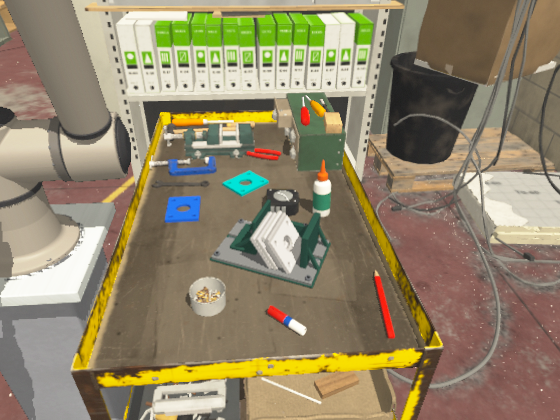

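View pics/top0.png

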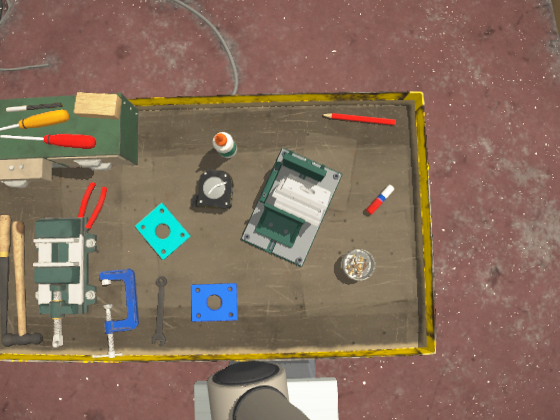

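```bash
python3 - <<'E'
from h import *
# fit jig pose from pinpoints (x,y,yaw)
L=np.array([[0,0],[75,7],[27,55]]*2,float)
W=np.array([[541.9,-67.4],[608.1,-92.7],[588.9,-32.7],[541.6,-69.9],[611.2,-91.1],[591.4,-28.2]])
lc,wc=L.mean(0),W.mean(0);A=(L-lc).T@(W-wc);y=np.arctan2(A[0,1]-A[1,0],A[0,0]+A[1,1])
R=np.array([[np.cos(y),-np.sin(y)],[np.sin(y),np.cos(y)]]);t=wc-R@lc
print(t,np.degrees(y))
for c,(x0,y0,x1,y1) in (("top",(225,135,355,275)),("side",(200,195,345,295))):
    im=cv2.imread(f'pics/{c}0.png')[y0:y1,x0:x1]; s=4 if c=='top' else 5
    im=cv2.resize(im,None,fx=s,fy=s,interpolation=cv2.INTER_CUBIC)
    def dr(P,col):
        P=np.array(P,float); Q=np.c_[(R@P[:,:2].T).T+t,P[:,2]]
        p=((proj(c,Q)-[x0,y0]+.5)*s).astype(int); cv2.polylines(im,[p],True,col,1)
    dr([[-115,-75,0],[115,-75,0],[115,75,0],[-115,75,0]],(0,0,255))
    dr([[-115,-75,12],[115,-75,12],[115,75,12],[-115,75,12]],(0,255,255))
    dr([[75,-40,91],[75,55,91],[75,55,12],[75,-40,12]],(255,0,255))
    dr([[-20,55,45],[75,55,45]],(255,255,0))
    for q in (0,.014): dr([[-27+1000*q,-40,100],[-27+1000*q,50,100]],(0,255,0))
    cv2.imwrite(f'pics/{c}1.png',im)
E
```

```text
[540.92278169 -67.5954557 ] -25.626290868463865
```

View pics/top1.png

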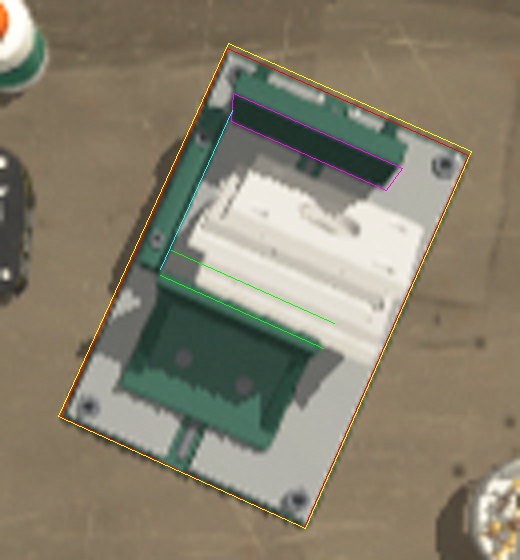

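View pics/side1.png

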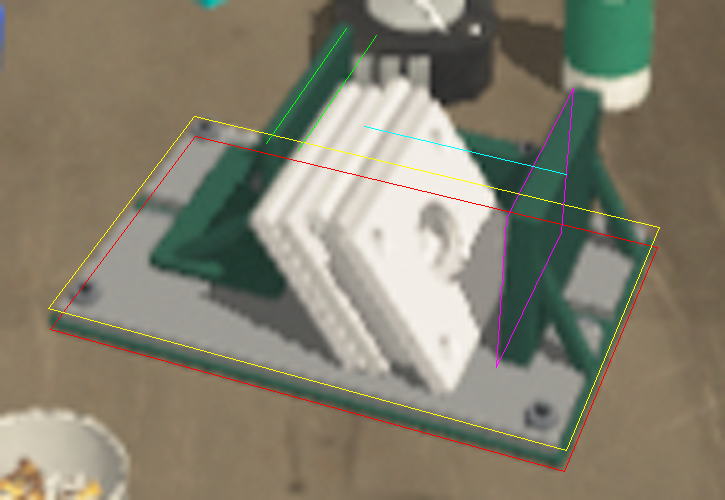

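servo_tool --pt "0 0 0 0 -0.1" --pt "0 0 0 0 -0.1" --pt "0 0 0 0 -0.1" --pt "0 0 0 0 -0.1" --pt "0 0 0 0 -0.1" --pt "0 0 0 0 -0.058" --pt "0 0 0 0 0"

```text
time: 1.88
tool_pos: [128.3, -509.1, 226.7]
tcp_rot: [3.142, 0.0, 1.122]
contact_force: [0.2, 0.8, 0.6]
grip_width: 26.5
```

```bash
cat >> h.py <<'E'
YAW=np.radians(-25.6); J0=np.array([541,-67.6])
RJ=np.array([[np.cos(YAW),-np.sin(YAW)],[np.sin(YAW),np.cos(YAW)]])
def st():
    o=bot.get_obs(); j=RJ.T@(o["tool_pos"][:2]-J0)
    print("t",round(o["time"],2),"jig xy",np.round(j,1),"z",round(o["tool_pos"][2],1),"rpy",np.round(np.degrees(o["tcp_rot"]),1),"F jig",np.round(RJ.T@o["contact_force"][:2],1),np.round(o["contact_force"][2],1),"w",round(o["grip_width"],1)); return j,o
E
python3 -c "
from h import *
st()"
```

```text
t 1.88 jig xy [-181.4 -576.5] z 226.7 rpy [180.    0.   64.3] F jig [-0.2  0.8] 0.6 w 26.5
```

servo_tool --pt "0 0.4 0.06 0 0" --pt "0 0.8 0.14 0 0" --pt "0 0.8 0.14 0 0" --pt "0 0.8 0.14 0 0" --pt "0 0.8 0.14 0 0" --pt "0 0.8 0.14 0 0" --pt "0 0.8 0.14 0 0" --pt "0 0.8 0.14 0 0" --pt "0 0.8 0.14 0 0" --pt "0 0.8 0.14 0 0" --pt "0 0.8 0.14 0 0" --pt "0 0.8 0.14 0 0" --pt "0 0.8 0.14 0 0" --pt "0 0.8 0.14 0 0" --pt "0 0.8 0.04 0 0" --pt "0 0.02 0 0 0" --pt "0 0 0 0 0"

```text
time: 4.0
tool_pos: [465.4, -26.5, 226.6]
tcp_rot: [-3.141, 0.0, 1.124]
contact_force: [0.1, 0.1, 0.0]
grip_width: 0.4
```

```bash
python3 -c "
from h import *
st();cap('side','side2.png');cap('top','top2.png')"
```

```text
t 4.0 jig xy [-85.9   4.4] z 226.6 rpy [-180.     0.    64.4] F jig [-0.   0.1] 0.0 w 0.4
```

View pics/side2.png

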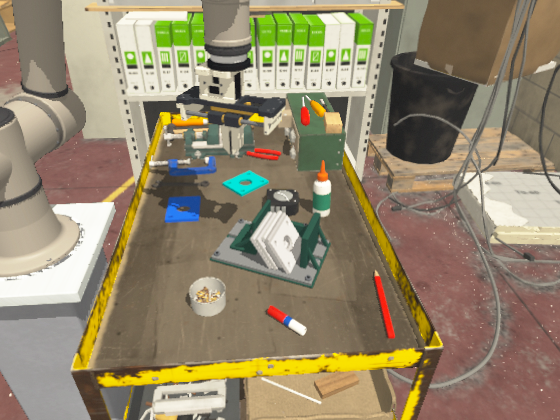

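servo_tool --pt "0 0 0 0.6 0" --pt "0 0 0 0.8 0" --pt "0 0 0 0.8 0" --pt "0 0 0 0.6 0" --pt "0 0 0 0.28 0" --pt "0 0 0 0 0" --pt "0 0 0.2 0 0" --pt "0 0 0.2 0 0" --pt "0 0 0.1 0 0" --pt "0 0 0 0 0"

```text
time: 5.35
tool_pos: [489.3, -37.9, 72.9]
tcp_rot: [3.141, -0.0, 1.123]
contact_force: [-0.6, -0.2, 0.1]
grip_width: 0.4
```

```bash
python3 -c "
from h import *
st();cap('side','side3.png');
im=cv2.imread('pics/side3.png')[140:300,150:370];cv2.imwrite('pics/side3c.png',cv2.resize(im,None,fx=3.5,fy=3.5,interpolation=2))"
```

```text
t 5.35 jig xy [-59.5   4.4] z 72.9 rpy [180.   -0.   64.4] F jig [-0.5 -0.5] 0.1 w 0.4
```

View pics/side3c.png

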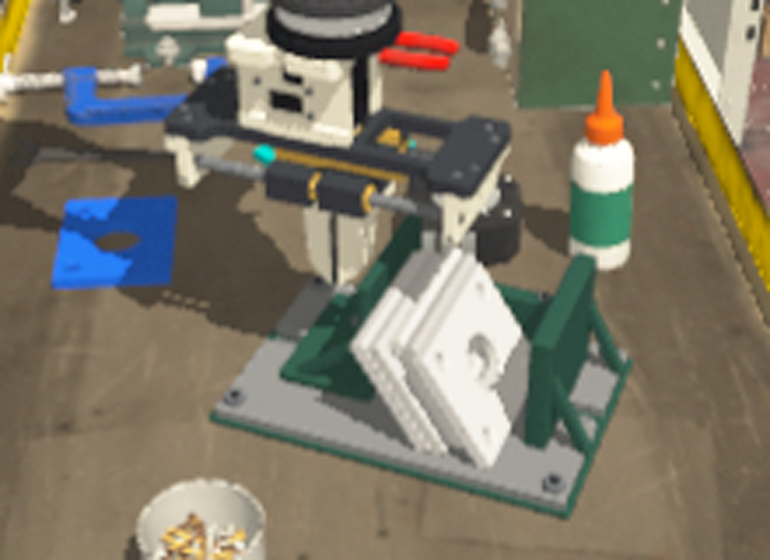

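servo_tool --pt "0 0 0.08 0 0" --pt "0 0 0.08 0 0" --pt "0 0 0.08 0 0" --pt "0 0 0.08 0 0" --pt "0 0 0.08 0 0" --pt "0 0 0 0 0"

```text
time: 6.15
tool_pos: [506.7, -46.3, 72.6]
tcp_rot: [-3.141, 0.0, 1.123]
contact_force: [-1.5, 2.3, 1.3]
grip_width: 0.7
```

```bash
python3 -c "
from h import *
st()"
```

```text
t 6.15 jig xy [-40.1   4.4] z 72.6 rpy [-180.     0.    64.4] F jig [-2.3  1.5] 1.3 w 0.7
```

servo_tool --pt "0 0 0.08 0 0" --pt "0 0 0.08 0 0" --pt "0 0 0.08 0 0" --pt "0 0 0.08 0 0" --pt "0 0 0.08 0 0" --pt "0 0 0 0 0"

```text
time: 6.9
tool_pos: [525.6, -55.5, 72.8]
tcp_rot: [3.14, 0.0, 1.123]
contact_force: [0.1, -0.0, -0.9]
grip_width: 0.4
```

```bash
python3 -c "
from h import *
st();cap('side','side4.png');
im=cv2.imread('pics/side4.png')[140:300,150:370];cv2.imwrite('pics/side4c.png',cv2.resize(im,None,fx=3.5,fy=3.5,interpolation=2))"
```

```text
t 6.9 jig xy [-19.1   4.3] z 72.8 rpy [179.9   0.   64.4] F jig [0.1 0. ] -0.9 w 0.4
```

View pics/side4c.png

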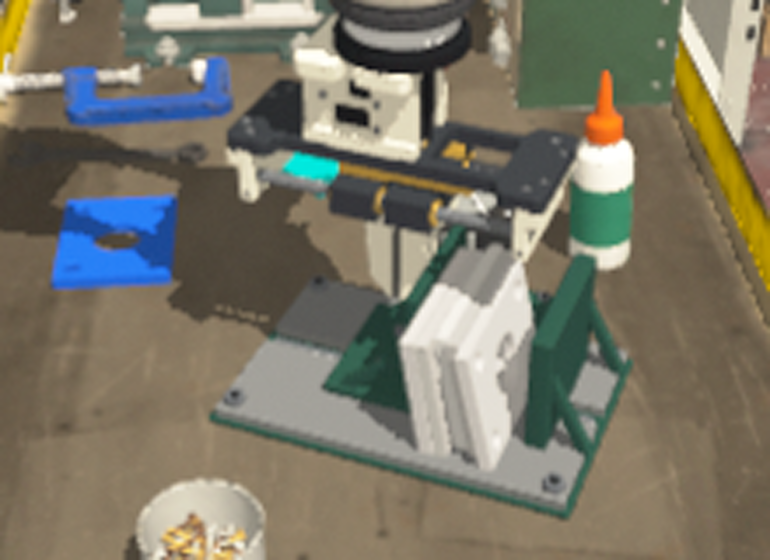

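servo_tool --pt "0 0 0.06 0 0" --pt "0 0 0.06 0 0" --pt "0 0 0.06 0 0" --pt "0 0 0.06 0 0" --pt "0 0 0.06 0 0" --pt "0 0 0.04 0 0" --pt "0 0 0 0 0"

```text
time: 7.82
tool_pos: [540.3, -62.4, 72.7]
tcp_rot: [3.141, 0.0, 1.123]
contact_force: [-3.8, 0.6, 2.3]
grip_width: 0.7
```

```bash
python3 -c "
from h import *
st();cap('side','side5.png');
im=cv2.imread('pics/side5.png')[140:300,150:370];cv2.imwrite('pics/side5c.png',cv2.resize(im,None,fx=3.5,fy=3.5,interpolation=2))"
```

```text
t 7.83 jig xy [-2.9  4.4] z 72.7 rpy [180.    0.   64.4] F jig [-3.7 -1.1] 2.3 w 0.7
```

View pics/side5c.png

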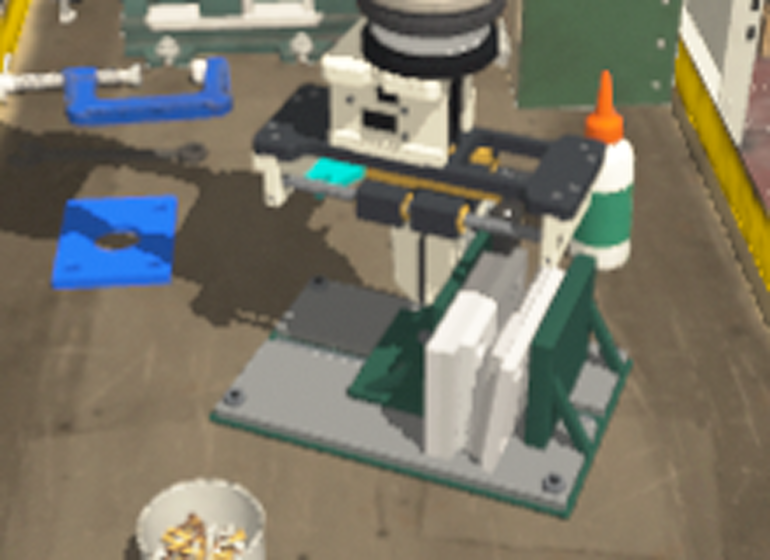

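servo_tool --pt "0 0 0.05 0 0" --pt "0 0 0.05 0 0" --pt "0 0 0.05 0 0" --pt "0 0 0 0 0"

```text
time: 8.38
tool_pos: [546.6, -65.4, 72.7]
tcp_rot: [-3.141, 0.0, 1.123]
contact_force: [-4.6, 1.4, 4.2]
grip_width: 0.4
```

```bash
python3 -c "
from h import *
st();cap('side','side6.png');
im=cv2.imread('pics/side6.png')[140:300,150:370];cv2.imwrite('pics/side6c.png',cv2.resize(im,None,fx=3.5,fy=3.5,interpolation=2))"
```

```text
t 8.38 jig xy [4.1 4.4] z 72.7 rpy [-179.9    0.    64.4] F jig [-4.8 -0.7] 4.2 w 0.4
```

View pics/side6c.png

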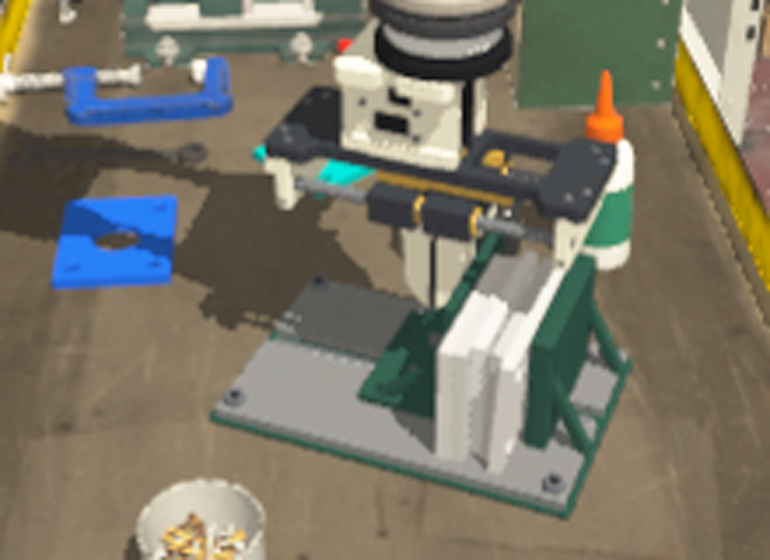

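servo_tool --pt "0 0 0.04 0 0" --pt "0 0 0.04 0 0" --pt "0 0 0 0 0"

```text
time: 8.8
tool_pos: [550.1, -67.1, 72.7]
tcp_rot: [-3.141, 0.0, 1.123]
contact_force: [-4.9, 1.8, 4.1]
grip_width: 0.7
```

```bash
python3 -c "
from h import *
st();cap('side','side7.png');
im=cv2.imread('pics/side7.png')[140:300,150:370];cv2.imwrite('pics/side7c.png',cv2.resize(im,None,fx=3.5,fy=3.5,interpolation=2))"
```

```text
t 8.8 jig xy [8.  4.4] z 72.7 rpy [-179.9    0.    64.4] F jig [-5.2 -0.5] 4.1 w 0.7
```

View pics/side7c.png

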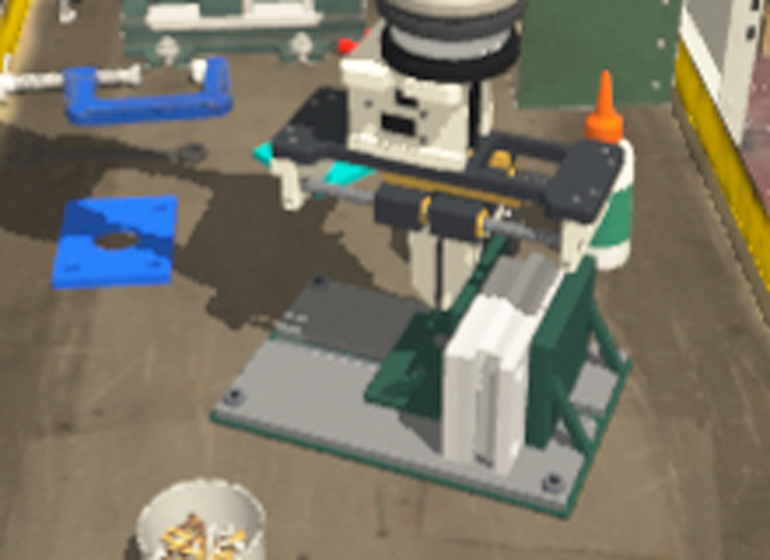

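servo_tool --pt "0 0 -0.2 0 0" --pt "0 0 -0.2 0 0" --pt "0 0 0 -0.5 0" --pt "0 0 0 -0.5 0" --pt "0 -0.4 0 0 0" --pt "0 -0.5 0.2 0 0" --pt "0 -0.5 0.5 0 0" --pt "0 -0.53 0.4 0 0" --pt "0 0 0.26 0 0" --pt "0 0 0 0.5 0" --pt "0 0 0 0.6 0" --pt "0 0 0 0.4 0" --pt "0 0 0 0 0"

```text
time: 10.48
tool_pos: [549.8, -175.1, 45.3]
tcp_rot: [-3.137, 0.0, 1.123]
contact_force: [-0.1, -0.1, -0.4]
grip_width: 0.3
```

```bash
python3 -c "
from h import *
st();cap('side','side8.png');
im=cv2.imread('pics/side8.png')[140:300,150:370];cv2.imwrite('pics/side8c.png',cv2.resize(im,None,fx=3.5,fy=3.5,interpolation=2))"
```

```text
t 10.47 jig xy [ 54.4 -93.2] z 45.3 rpy [-179.7    0.    64.3] F jig [-0.  -0.2] -0.4 w 0.3
```

View pics/side8c.png

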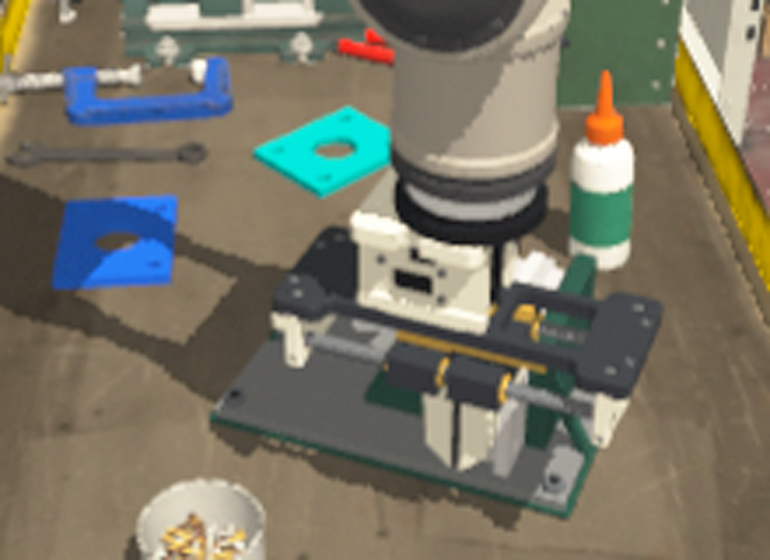

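servo_tool --pt "0 0.1 0 0 0" --pt "0 0.1 0 0 0" --pt "0 0.08 0 0 0" --pt "0 0.08 0 0 0" --pt "0 0.06 0 0 0" --pt "0 0.06 0 0 0" --pt "0 0 0 0 0"

```text
time: 11.4
tool_pos: [562.7, -153.3, 47.7]
tcp_rot: [3.141, -0.0, 1.123]
contact_force: [-0.1, -1.8, 0.7]
grip_width: 0.2
```

```bash
python3 -c "
from h import *
st();cap('top','top9.png')
im=cv2.imread('pics/top9.png')[135:275,225:385];cv2.imwrite('pics/top9c.png',cv2.resize(im,None,fx=4,fy=4,interpolation=2))"
```

```text
t 11.4 jig xy [ 56.6 -67.9] z 47.7 rpy [180.   -0.   64.4] F jig [ 0.6 -1.7] 0.7 w 0.2
```

View pics/top9c.png

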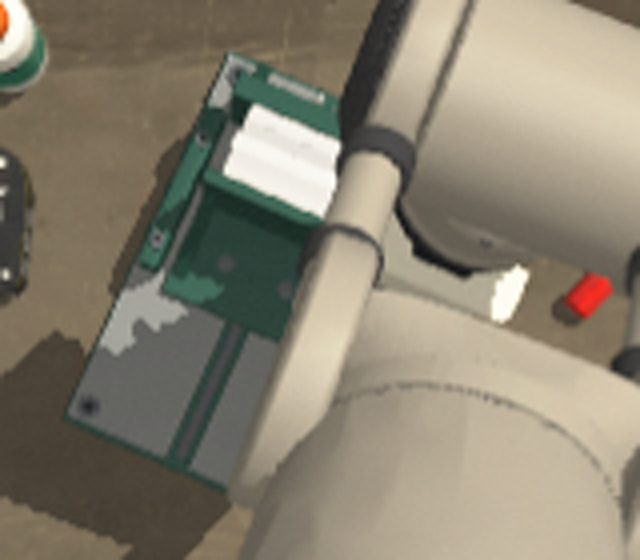

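servo_tool --pt "0 0.04 -0.03 0 0" --pt "0 0.04 0 0 0" --pt "0 0.04 0 0 0" --pt "0 0.04 0 0 0" --pt "0 0.04 0 0 0" --pt "0 0 0 0 0"

```text
time: 12.2
tool_pos: [565.5, -143.8, 47.6]
tcp_rot: [3.141, 0.0, 1.123]
contact_force: [0.1, -3.9, -0.0]
grip_width: 0.7
```

```bash
python3 -c "
from h import *
st();cap('top','top10.png')
im=cv2.imread('pics/top10.png')[135:275,225:385];cv2.imwrite('pics/top10c.png',cv2.resize(im,None,fx=4,fy=4,interpolation=2))"
```

```text
t 12.2 jig xy [ 55.  -58.1] z 47.6 rpy [180.    0.   64.4] F jig [ 1.8 -3.5] -0.0 w 0.7
```

View pics/top10c.png

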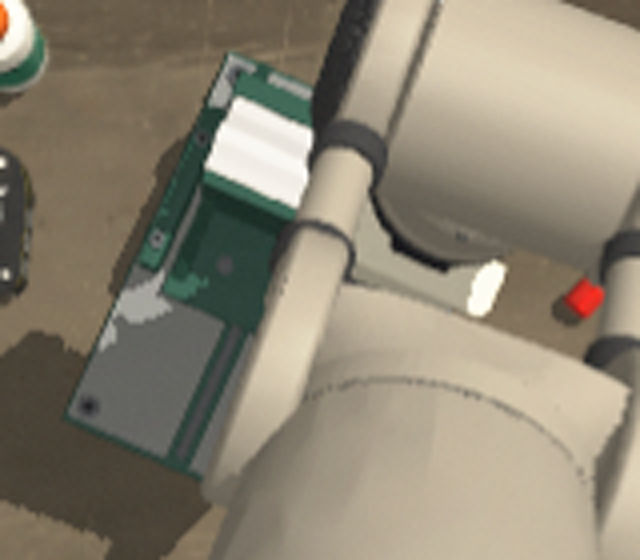

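servo_tool --pt "0 0.03 0 0 0" --pt "0 0.02 0 0 0" --pt "0 0.02 0 0 0" --pt "0 0 0 0 0"

```text
time: 12.75
tool_pos: [566.9, -140.6, 47.7]
tcp_rot: [3.142, 0.0, 1.123]
contact_force: [0.6, -4.3, -1.4]
grip_width: 0.3
```

```bash
python3 -c "
from h import *
st()"
```

```text
t 12.75 jig xy [ 55.  -54.7] z 47.7 rpy [180.    0.   64.4] F jig [ 2.4 -3.7] -1.4 w 0.3
```

servo_tool --pt "0 0.02 0 0 0" --pt "0 0.02 0 0 0" --pt "0 0 0 0 0"

```text
time: 13.12
tool_pos: [567.0, -140.5, 47.8]
tcp_rot: [-3.141, 0.003, 1.124]
contact_force: [-3.5, -11.7, 0.7]
grip_width: 0.5
```

```bash
python3 -c "
from h import *
st()"
```

```text
t 13.12 jig xy [ 54.9 -54.5] z 47.8 rpy [-180.     0.2   64.4] F jig [  1.9 -12. ] 0.7 w 0.5
```

servo_tool --pt "0 -0.2 0 0 0" --pt "0 -0.2 -0.16 0 0" --pt "0 0.2 0 0 0" --pt "0 0.1 0 0 0" --pt "0 0.06 0 0 0" --pt "0 0.02 0 0 0" --pt "0 0.02 0 0 0" --pt "0 0 0 0 0"

```text
time: 14.12
tool_pos: [560.1, -137.3, 48.0]
tcp_rot: [3.141, 0.003, 1.124]
contact_force: [-5.3, -10.3, 1.6]
grip_width: 0.7
```

```bash
python3 -c "
from h import *
st()"
```

```text
t 14.12 jig xy [ 47.4 -54.6] z 48.0 rpy [180.    0.2  64.4] F jig [ -0.3 -11.5] 1.6 w 0.7
```

Same stop. Now back to the follower for the final closing.

servo_tool --pt "0 -0.3 0 0 0" --pt "0 -0.4 0 0 0" --pt "0 0 0 -0.5 0" --pt "0 0 0 -0.6 0" --pt "0 0 -0.3 -0.3 0" --pt "0 0.4 -0.5 0 0" --pt "0 0.6 -0.4 0 0" --pt "0 0.6 0 0 0" --pt "0 0.3 0 0 0" --pt "0 0 0 0 0"

```text
time: 15.38
tool_pos: [532.6, -55.3, 117.6]
tcp_rot: [3.142, 0.0, 1.125]
contact_force: [-0.0, -0.5, 0.2]
grip_width: 0.3
```

```bash
python3 -c "
from h import *
st()
for c,(x0,y0,x1,y1) in (('top',(225,135,385,275)),('side',(150,140,370,300))):
  cap(c,c+'11.png')
  im=cv2.imread(f'pics/{c}11.png')[y0:y1,x0:x1];cv2.imwrite(f'pics/{c}11c.png',cv2.resize(im,None,fx=3.5,fy=3.5,interpolation=2))"
```

```text
t 15.38 jig xy [-12.9   7.4] z 117.6 rpy [180.    0.   64.4] F jig [ 0.2 -0.4] 0.2 w 0.3
```

View pics/side11c.png

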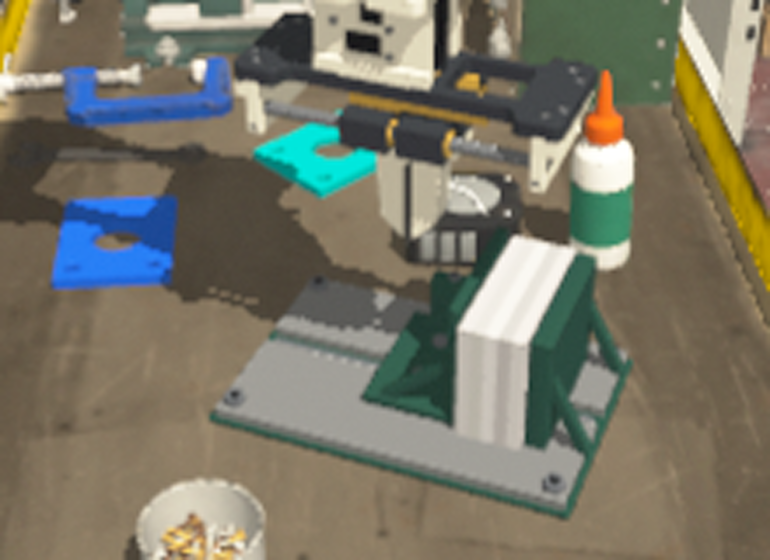

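View pics/top11c.png

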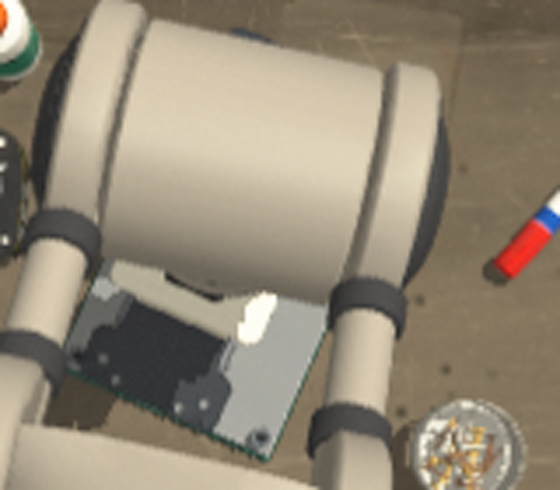

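servo_tool --pt "0 0 0 0.4 0" --pt "0 0 0 0.5 0" --pt "0 0 0 0 0" --pt "0 0 0.14 0 0" --pt "0 0 0.14 0 0" --pt "0 0 0.1 0 0" --pt "0 0 0.04 0 0" --pt "0 0 0.03 0 0" --pt "0 0 0 0 0"

```text
time: 16.6
tool_pos: [551.9, -64.6, 72.7]
tcp_rot: [-3.14, 0.0, 1.124]
contact_force: [-4.8, 1.1, 4.0]
grip_width: 0.6
```

```bash
python3 -c "
from h import *
st()"
```

```text
t 16.6 jig xy [8.5 7.4] z 72.7 rpy [-179.9    0.    64.4] F jig [-4.9 -1.1] 4.0 w 0.6
```

servo_tool --pt "0 0 0.02 0 0" --pt "0 0 0.02 0 0" --pt "0 0 0 0 0"

```text
time: 16.98
tool_pos: [551.9, -64.7, 72.7]
tcp_rot: [-3.136, 0.001, 1.124]
contact_force: [-11.7, 4.6, 9.9]
grip_width: 0.3
```

```bash
python3 -c "
from h import *
st()"
```

```text
t 16.98 jig xy [8.5 7.3] z 72.7 rpy [-179.7    0.    64.4] F jig [-12.5  -0.9] 9.9 w 0.3
```

servo_tool --pt "0 0 0.02 0 0" --pt "0 0 0 0 0" --pt "0 0 -0.2 0 0" --pt "0 0 -0.4 0 0" --pt "0 0 0 -0.6 0" --pt "0 0 0 -0.8 0" --pt "0 0 0 -0.8 0" --pt "0 0 -0.8 -0.6 0" --pt "0 -0.4 -1 0 0" --pt "0 -0.4 -1 0 0" --pt "0 -0.4 -1 0 0" --pt "0 0 0 0 0" --pt "0 0 0 0 0"

```text
time: 18.6
tool_pos: [332.3, -25.6, 213.3]
tcp_rot: [3.138, -0.0, 1.123]
contact_force: [-0.1, 0.1, 0.4]
grip_width: 0.3
```

```bash
python3 - <<'E'
from h import *
st()
for c,(x0,y0,x1,y1),s in (('top',(225,135,355,275),4),('side',(200,195,345,295),5)):
    cap(c,c+'12.png')
    for l in ["plate4","follower_back"]+["glue_bottle","tape_measure","screw_tin","marker_red"]:
        for r in bot.pinpoint(c,l)[:6]:
            p=w(c,r["point"]); print(c,l,round(r["p"],2),np.round(p,1),'jig',np.round(RJ.T@(p[:2]-J0),1))
    im=cv2.imread(f'pics/{c}12.png')[y0:y1,x0:x1]
    im=cv2.resize(im,None,fx=s,fy=s,interpolation=2)
    def dr(P,col):
        P=np.array(P,float); Q=np.c_[(RJ@P[:,:2].T).T+J0,P[:,2]]
        p=((proj(c,Q)-[x0,y0]+.5)*s).astype(int); cv2.polylines(im,[p],True,col,1)
    dr([[35,-45,92],[75,-45,92],[75,55,92],[35,55,92]],(0,0,255))
    dr([[35,-45,92],[75,-45,92],[75,-45,12],[35,-45,12]],(255,0,255))
    cv2.imwrite(f'pics/{c}12c.png',im)
E
```

```text
t 18.6 jig xy [-206.3  -52.3] z 213.3 rpy [179.8  -0.   64.3] F jig [-0.2  0.1] 0.4 w 0.3
top plate4 0.84 [494.  225.    4.2] jig [-168.9  243.6]
top plate4 0.76 [606.2 -89.6  49.9] jig [68.2  8.4]
top plate4 0.73 [602.  -92.3  52.5] jig [65.7  4.1]
top plate4 0.57 [593.7 -86.5  52.5] jig [55.7  5.7]
top plate4 0.57 [332.3 111.8   1.2] jig [-265.7   71.5]
top plate4 0.48 [587.1 -83.6  53.6] jig [48.5  5.5]
top follower_back 0.84 [569.5 -73.5  78.1] jig [28.3  7. ]
top glue_bottle 0.9 [673.5  76.1   2.2] jig [ 57.4 186.9]
top tape_measure 0.66 [581.5 105.9  -5.7] jig [-38.5 174. ]
top screw_tin 0.69 [ 405.3 -207.9    1.7] jig [ -61.8 -185.1]
top marker_red 0.77 [ 553.7 -268.8    5.3] jig [  98.4 -175.9]
side plate4 0.83 [494.9 221.5   4.2] jig [-166.5  240.8]
side plate4 0.73 [595.7 -87.1  48.2] jig [57.8  6.1]
side plate4 0.66 [608.7 -88.   46.6] jig [69.9 10.9]
side plate4 0.65 [582.6 -76.9  55.6] jig [41.5  9.6]
side plate4 0.62 [332.1 104.6   1.7] jig [-262.8   65.1]
side plate4 0.48 [586.8 -78.3  57.5] jig [45.9 10.2]
side follower_back 0.7 [566.6 -73.5  80.5] jig [25.7  5.7]
side glue_bottle 0.55 [ 6.807e+02  7.420e+01 -2.000e-01] jig [ 64.7 188.2]
side tape_measure 0.73 [578.4 108.    3.5] jig [-42.1 174.5]
side screw_tin 0.87 [ 408.8 -210.     1.1] jig [ -57.6 -185.6]
side screw_tin 0.6 [609.6 -91.9  51.6] jig [72.3  7.8]
side marker_red 0.59 [ 549.2 -265.2    2.5] jig [  92.8 -174.7]
side marker_red 0.55 [591.5 -88.9  51.9] jig [54.7  2.6]
```

View pics/side12c.png

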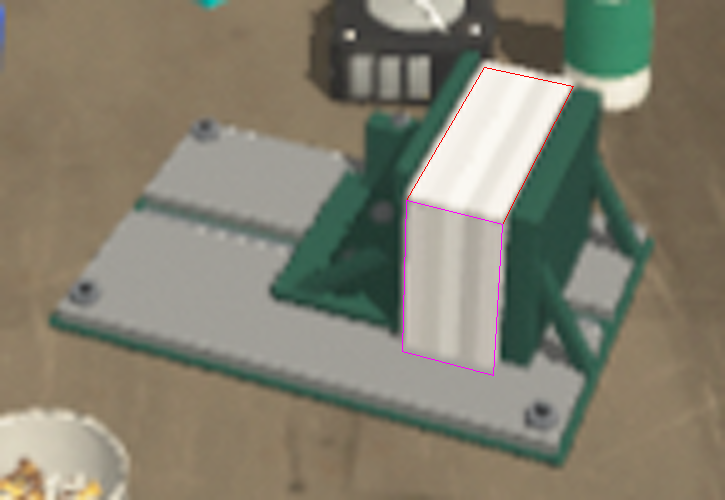

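View pics/top12c.png

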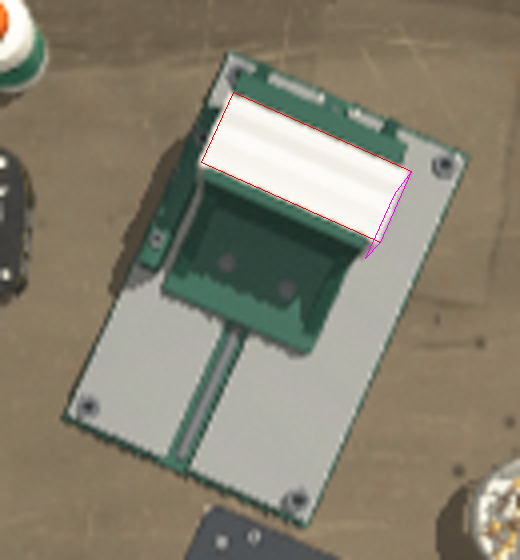

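```bash
python3 -c "
from h import *
st(); print(bot.close_job())"
```

```text
t 19.3 jig xy [-207.6  -52.5] z 212.7 rpy [-180.     0.    64.4] F jig [-0.5  0.5] 0.1 w 0.5
the job is handed in; nothing more can be done
None
```

The job is handed in: all five plates stand upright and tight between the follower and the backstop, with their ends flush against the side fence. It took about 19 s of the 53 s allowed.

**What I did:**
1. I slid the follower up in small steps until the pack stood almost upright. One or more of the plates on the backstop side briefly tipped the other way, towards the backstop, and straightened as the pack closed.
2. I pushed the near ends of the plates sideways with the shut fingers, at two positions along the pack. Both pushes stopped firmly at the same place, at about 12 N.
3. I closed the follower until it stopped firmly at about 12.5 N, then moved the arm clear.

**Last checks:**
- **Pack:** in both cameras its outline matches the squared-up target to within about a pixel.
- **Follower:** its back was measured at jig x of about 26–28 mm, where 27 mm means closed (a joint value of about 0.062).
- **Other items:** the tin, tape measure and marker measured within about 4 mm of their starting positions. The glue bottle's side-camera reading differed by 5 mm and its top-camera reading by 3 mm. That is about the detector's own error, and the arm never went near it.
- **Disagreements:** no check failed. The network's positions for single plates scattered by a few millimetres (jig y from 4 to 11 mm), so I relied on the outline and the firm stops instead.

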